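Draw a batch of gears from the hopper into the catch pan

ROBOT

A 6-joint arm with a two-finger parallel gripper is mounted at the origin on the work surface. World frame = base frame: x ahead of the robot, y to its left, z up, the work surface at z = 0. Lengths are in m, angles in rad, forces in N, time in s.
With the tool pointing down it reaches from about 0.375 to 0.9 m from the base axis. Payload 3.1 kg.
Tool frame: the origin (TCP) lies midway between the tips of the shut fingers; the grasp point (between the pads) lies robot.grip_point_offset behind it (robot.grip_point_offset is the distance from the TCP to the grasp point, in m); z points along the fingers, y is the direction in which the jaws open and shut (so a half turn about z gives the same grasp; the last joint's range is limited). The gripper opens to 87 mm and grips with 3 to 60 N. Pads are 19 mm wide; open, the fingers measure 117 mm over their backs; the gripper's body (75 mm by 190 mm) begins 51 mm behind the grasp point.
Start: joints at [-1.325, 0.527, 1.433, -0, 1.181, -0.178], TCP at [0.257, -0.57, 0.223] pointing down, gripper open.
Joint ranges: [-3.08, 3.08], [-0.75, 2.2], [0.22, 2.44], [-1.43, 4.57], [0, 2.65], [-2.85, 2.85]. Speed limits (rad/s): [2.79, 2.79, 3.14, 3.14, 3.14, 3.14].

INTERFACE

Orientations are given as a unit quaternion [x, y, z, w].
In Python, from rig import robot, cams, hand_in gives the robot as it stands. The module is installed in compiled form; this text tells all that it offers.
- The arm moves only by the tool send_rows, never from a script. Its argument "steps" is one flat list of numbers, 5 for each row, row after row: the finger opening in m, from 0 to 0.087, then the shift along the tool's x, y, z in m, then the turn about the tool's z in rad. A call has 1 to 8 rows; each row is the pose to reach, as a shift and turn from the pose measured when the call began, along the tool's axes at that moment; what a row does not reach only later rows make up. A row lasts 1/8 s, in which the tool goes at most 62.5 mm and 10.7 degrees, less where a joint would pass 70% of its speed; a pose out of reach is approached as far as the arm can. A call with a gripper value outside its range is refused whole. The fingers move at their own pace and stop on an object; "force" is the grip in N (left out, the last holds). Time passes only in rows, so rows that repeat a pose let the fingers close. It gives the time, the measured TCP pose, the force and the opening at its end, in the units of the state.
- robot.get_obs(): the state, without advancing time (a new reading comes with each control period).
- cams.camera(name): name is "scene" or "top"; returns a dict with "color" (400x640x3 uint8, red, green, blue), "range_z" (400x640 float32, m along the optical axis (not along the pixel's ray), 0 where there is no reading), "intrinsics" (3x3 intrinsics, pixels), "extrinsics" (4x4, takes a point from camera to world coordinates). Camera axes: x right, y down, z forward; pixel columns grow to the right and rows downward; lengths in m; the calibration is good to about 2 mm. A picture is of the moment at which its call begins.
- hand_in(): hands the job in, once; it reports no verdict.
The state is a dict: "time": time; "q": joint angles; "joint_velocities": joint speeds; "joint_torque": joint torques, N m; "position": TCP position; "tool_rot": TCP orientation; "ft_force": force on the tool from outside, world axes, zero at the start; "moment": the same for the moment, N m; "grip_width": finger opening in m.
Only numpy, scipy, OpenCV 4.12 (cv2) and the standard library are available. Lean on these libraries where they do the work, as an engineer would, in place of code of your own. Each camera call takes 0.05 s, during which the arm holds its last target.

TASK

Put the empty catch pan in under the hopper, handle outwards, fully home against the back stop of the stand and straight. Then draw the hopper's slide gate right out to its end stop and hold it there for a moment, so that all five gears drop into the pan, and push the gate fully shut again, leaving the pan with the gears standing home under the hopper. Leave the other things on the bench where they are.

Things in the scene. Friction and masses are not known exactly. Their poses are not given: they have to be found in the camera images.
- hopper: Steel batch hopper bolted to the bench on a dark four-legged stand; mouth 151 x 145 mm, 265 mm up. Origin on the bench below the centre of the outlet, z up. Its -x side is the front, where the slide gate comes out; the front wall is upright, 39 mm before the origin; the -y wall leans out to y = -45 mm, the others flare to x = +115, y = +100 mm. The pan goes in from its -y side, moving towards its +y.
- outlet (a point): Centre of the lower edge of the spout (72 mm square inside), 62 mm above the bench. The stand's legs are 18 mm square, 143 mm high, centred at x = -72 and +72 mm, y = -62 and +62 mm in the hopper's frame: 126 mm free width for the pan; the first pair's outer faces are at y = -71 mm. A collar of flat bars joins the legs' tops, 121 to 143 mm up.
- pan_stop (a point): Middle of the upper edge of the pan's back stop, a low bar between the two +y legs, 2 to 24 mm above the bench; its face looks to the hopper's -y and lies at y = +56 mm in the hopper's frame.
- gate (a joint): Flat steel slide gate closing the hopper's throat, in m: 0 = shut (it may start up to 3 mm open), 0.076 = drawn out against its end stop (the blade's shoulders meet two blocks at the ends of the guides). It opens level along the hopper's -x, needs about 3 to 6 N, and stays where it is left. Its plate's top is 98 mm above the bench.
- gate_knob (a point): Middle of the grip of the gate's upright round black knob: 24 mm diameter from 112 to 144 mm above the bench, on an 18 mm neck down to the plate at 98 mm; this point is 128 mm up. With the gate shut it lies 142 mm in front (-x) of the hopper's origin; it moves with the gate.
- pan: Loose aluminium catch pan, 120 mm long (x), 110 mm wide (y), 42 mm high, walls and floor 3 mm, about 0.22 kg. Origin at the centre of its underside. A handle sticks out level from its -x end; the +x end goes into the stand first. Home, the +x end touches the back stop, its origin is at x = 0, y = -4 mm in the hopper's frame and its x axis points along the hopper's +y.
- pan_handle (a point): Grip point of the pan's straight black round handle, on its axis, 28 mm above the pan's underside and 135 mm from the pan's origin towards -x (75 mm out from the pan's end). The handle is 20 mm in diameter and runs along the pan's x axis from 70 to 170 mm from the origin.
- gear1: One of five equal white moulded gears, 34 mm over the teeth, 12 mm thick, about 18 g, loose in the hopper's throat on top of the shut gate; they fall through the spout as the gate is drawn. Origin at the centre of one flat face, z along the gear's axis.
- gear2: One of five equal white moulded gears, 34 mm over the teeth, 12 mm thick, about 18 g, loose in the hopper's throat on top of the shut gate; they fall through the spout as the gate is drawn. Origin at the centre of one flat face, z along the gear's axis.
- gear3: One of five equal white moulded gears, 34 mm over the teeth, 12 mm thick, about 18 g, loose in the hopper's throat on top of the shut gate; they fall through the spout as the gate is drawn. Origin at the centre of one flat face, z along the gear's axis.
- gear4: One of five equal white moulded gears, 34 mm over the teeth, 12 mm thick, about 18 g, loose in the hopper's throat on top of the shut gate; they fall through the spout as the gate is drawn. Origin at the centre of one flat face, z along the gear's axis.
- gear5: One of five equal white moulded gears, 34 mm over the teeth, 12 mm thick, about 18 g, loose in the hopper's throat on top of the shut gate; they fall through the spout as the gate is drawn. Origin at the centre of one flat face, z along the gear's axis.
- gearmotor: Bystander: small black gearmotor with steel core, about 130 x 52 x 52 mm, lying on the bench in front of the hopper; origin under its middle.
- flux_tin: Bystander: round steel tin, 60 mm across, 45 mm high; origin at the centre of its underside.
- tape_roll: Bystander: empty cardboard tape core, 90 mm across, 25 mm high, flat on the bench; origin at the centre of its underside.
- screwdriver: Bystander: screwdriver with a black handle, 190 mm long, lying; origin under its middle.
- sleeve: Bystander: steel sleeve, 22 mm across, standing 45 mm high; origin at the centre of its underside.
- solder_reel: Bystander: reel of solder, 60 mm across, 45 mm high, standing flat; origin at the centre of its underside.
- impeller: Bystander: black fan impeller, 52 mm across, 22 mm high, flat; origin at the centre of its underside.

How it is judged:
By the outcome, as a careful person would: the job done as asked, in the order asked, and still so for the second after the job is handed in, with the robot touching nothing.
It also fails if it takes over 59 s, if anything falls off the work surface, if the arm or the gripper's body presses on something with over 40 N, if the wrist force passes 120 N, or if a joint passes its speed limit or range.

## Working session

There is one attempt and no reset: what is moved stays moved. The work goes in short steps, Python scripts to look and compute and a tool call to move; the robot and the scene stay as the last step left them, time stands still between calls to the robot, and variables do not carry over. Pictures are saved under pics/ and viewed, and the job is handed in when it is done.

Besides the shell and the picture viewer there is one more tool, called by a JSON object that holds its "api" and its "payload", one argument or row to a line. send_rows: Moves the arm, as the interface text tells. Its arguments: {"type":"object","properties":{"steps":{"type":"array","items":{"type":"number"}},"force":{"type":"number"}},"required":["steps"]}

```bash
mkdir -p pics; cat > h.py <<'E'
import numpy as np, cv2
from rig import robot, cams
def snap(n,f):
    c=cams.camera(n); cv2.imwrite('pics/'+f,cv2.cvtColor(c['color'],cv2.COLOR_RGB2BGR)); np.savez('pics/'+f+'.npz',**c); return c
def pts(c):
    K=c['intrinsics'];T=c['extrinsics'];d=c['range_z'];v,u=np.mgrid[:d.shape[0],:d.shape[1]]
    P=np.stack([(u-K[0,2])/K[0,0]*d,(v-K[1,2])/K[1,1]*d,d],-1)
    return P@T[:3,:3].T+T[:3,3]
def ray(c,u,v,z):
    K=c['intrinsics'];T=c['extrinsics'];r=T[:3,:3]@np.array([(u-K[0,2])/K[0,0],(v-K[1,2])/K[1,1],1]);o=T[:3,3]
    return o+r*(z-o[2])/r[2]
E
python3 - <<'E'
from h import *
for n in('scene','top'):
    c=snap(n,n+'0.png'); print(n,c['extrinsics'].round(3).tolist(),c['intrinsics'].tolist())
print(robot.get_obs(), robot.grip_point_offset)
E
```

```text
scene [[-0.679, 0.588, -0.441, 0.979], [0.735, 0.545, -0.404, 0.45], [0.003, -0.598, -0.802, 0.915], [0.0, 0.0, 0.0, 1.0]] [[456.27920617529503, 0.0, 317.3495933312446], [0.0, 456.27920617529503, 203.43860892315172], [0.0, 0.0, 1.0]]
top [[-0.005, -0.993, 0.114, 0.412], [-1.0, 0.006, 0.008, 0.062], [-0.008, -0.114, -0.993, 1.14], [0.0, 0.0, 0.0, 1.0]] [[417.21102380990095, 0.0, 315.5682102491892], [0.0, 417.21102380990095, 203.88454421456413], [0.0, 0.0, 1.0]]
{'time': 0.1, 'q': array([-1.32549468e+00,  5.28401276e-01,  1.43376546e+00,  1.26340610e-05,
        1.18138989e+00, -1.78530844e-01]), 'joint_velocities': array([ 0.0005459 , -0.00193671, -0.00245025,  0.0006227 , -0.00012494,
        0.00200544]), 'joint_torque': array([ 1.37433594e-04, -4.40984738e+01, -1.77150822e+01,  6.34933007e-02,
        5.34202263e-02, -3.15999250e-05]), 'position': array([ 0.25688712, -0.56905088,  0.221655  ]), 'tool_rot': array([ 9.77629693e-01,  2.10331211e-01, -2.69394079e-05, -9.81633549e-04]), 'ft_force': array([ 0.33043598, -0.11901852, -0.20645445]), 'moment': array([0.02057735, 0.03372029, 0.04561933]), 'grip_width': 0.08705785924424021} 0.0187
```

View pics/scene0.png

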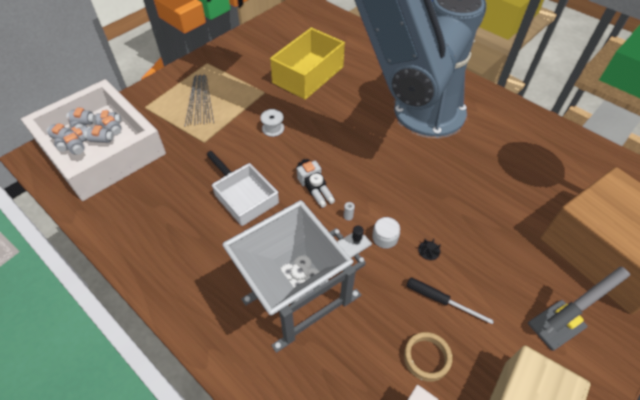

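View pics/top0.png

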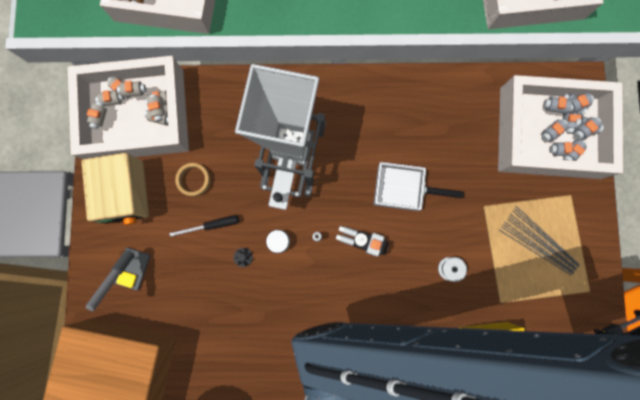

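```bash
python3 - <<'E'
import cv2
a=cv2.imread('pics/top0.png')[55:285,225:475]; cv2.imwrite('pics/tz.png',cv2.resize(a,None,fx=2.6,fy=2.6,interpolation=3)) 
a=cv2.imread('pics/scene0.png')[140:360,195:415]; cv2.imwrite('pics/sz.png',cv2.resize(a,None,fx=2.6,fy=2.6,interpolation=3))
E
```

```text
(no output)
```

View pics/tz.png

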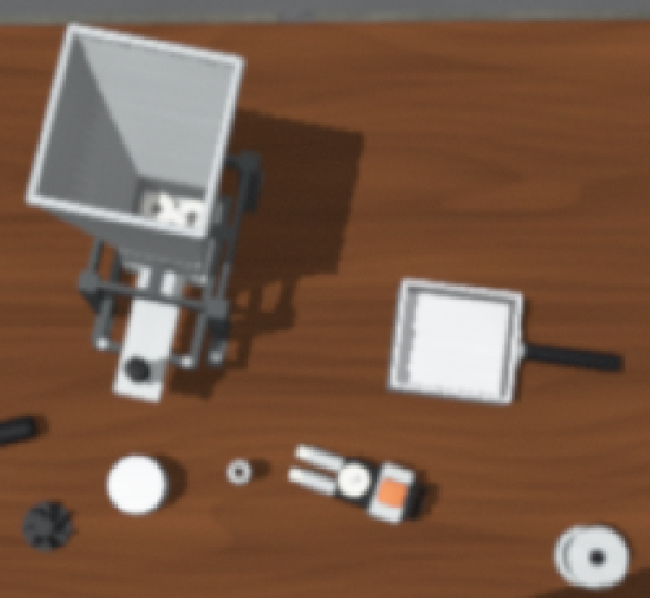

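View pics/sz.png

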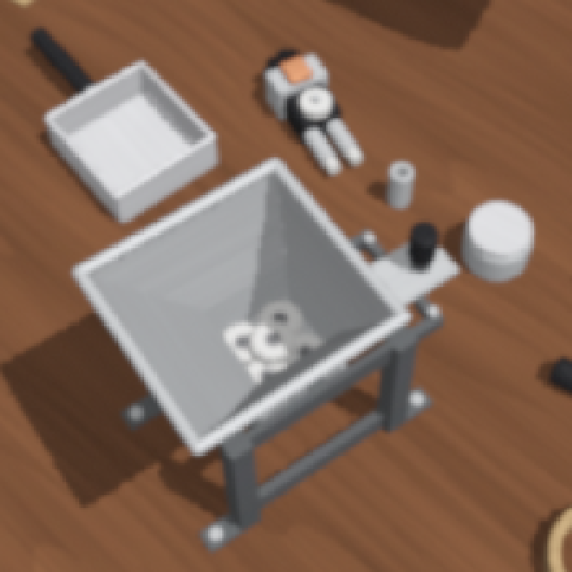

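```bash
cat > meas.py <<'E'
from h import *
def hopper(c):
    P=pts(c); m=(abs(P[...,2]-.263)<.008)&(c['range_z']>0)&(P[...,0]>.45)&(abs(P[...,1]-.15)<.25)
    n,l,s,_=cv2.connectedComponentsWithStats(m.astype('uint8')); i=1+np.argmax(s[1:,4]); 
    q=P[l==i]; return q
def rect(q):
    r=cv2.minAreaRect((q[:,:2]*1000).astype('float32')); return r, cv2.boxPoints(r)
E
python3 - <<'E'
from meas import *
for n in('scene','top'):
    c=dict(np.load(f'pics/{n}0.png.npz')); q=hopper(c); r,b=rect(q); print(n,len(q),np.median(q[:,2]),r,b.round(1).tolist())
    P=pts(c)
    # pan rim
    m=(abs(P[...,2]-.042)<.006)&(c['color'].min(-1)>130)
    k,l,s,ce=cv2.connectedComponentsWithStats(m.astype('uint8'))
    for i in range(1,k):
        if s[i,4]>40: print('  z42',s[i].tolist(),rect(P[l==i])[1].round(1).tolist())
    # black things
    m=(c['color'].max(-1)<55)&(c['range_z']>0)&(P[...,2]>.01)&(P[...,2]<.17)&(P[...,0]>.25)
    k,l,s,ce=cv2.connectedComponentsWithStats(m.astype('uint8'))
    for i in range(1,k):
        if s[i,4]>20: q=P[l==i];print('  blk',s[i].tolist(),q.mean(0).round(4),q.max(0).round(3),q.min(0).round(3))
E
```

```text
scene 1768 0.26723224569603077 ((729.9219970703125, 154.23121643066406), (154.05372619628906, 159.74610900878906), 77.88517761230469) [[635.7000122070312, 95.69999694824219], [791.9000244140625, 62.20000076293945], [824.2000122070312, 212.8000030517578], [668.0, 246.3000030517578]]
  z42 [84, 98, 24, 13, 94] [[632.0, -696.2999877929688], [702.5, -700.5999755859375], [703.2000122070312, -688.2999877929688], [632.7000122070312, -684.0999755859375]]
  z42 [261, 110, 22, 16, 263] [[327.0, -301.70001220703125], [380.79998779296875, -325.20001220703125], [405.29998779296875, -269.20001220703125], [351.5, -245.6999969482422]]
  z42 [41, 116, 26, 16, 73] [[752.2999877929688, -703.0999755859375], [823.5, -710.2000122070312], [824.4000244140625, -701.2000122070312], [753.2000122070312, -694.2000122070312]]
  z42 [105, 123, 16, 10, 70] [[668.0, -570.0], [700.2999877929688, -592.2999877929688], [714.7999877929688, -571.2000122070312], [682.5999755859375, -548.9000244140625]]
  z42 [75, 141, 87, 51, 345] [[631.5999755859375, -434.3999938964844], [870.0, -454.29998779296875], [870.7999877929688, -
[... 2935 characters left out ...]
] [0.627 0.215 0.13 ] [0.619 0.198 0.048]
  blk [305, 178, 9, 7, 49] [0.5956 0.0875 0.0659] [0.608 0.098 0.128] [0.593 0.077 0.014]
  blk [427, 188, 37, 10, 202] [ 0.5685 -0.2744  0.0363] [ 0.58  -0.227  0.043] [ 0.556 -0.321  0.029]
  blk [204, 215, 35, 14, 246] [0.4932 0.3227 0.0225] [0.512 0.371 0.032] [0.477 0.28  0.01 ]
  blk [107, 218, 16, 5, 37] [0.4987 0.5949 0.0517] [0.502 0.625 0.08 ] [0.494 0.572 0.023]
  blk [381, 241, 8, 13, 56] [ 0.4241 -0.1113  0.032 ] [ 0.44  -0.101  0.048] [ 0.408 -0.12   0.012]
  blk [243, 249, 7, 11, 23] [0.4062 0.2588 0.017 ] [0.421 0.266 0.025] [0.394 0.25  0.01 ]
  blk [121, 254, 12, 17, 52] [0.3897 0.5496 0.0769] [0.41  0.557 0.096] [0.37  0.543 0.058]
```

```bash
python3 - <<'E'
from meas import *
for n,b in(('scene',(208,152,21,23)),('top',(427,188,37,10))):
    c=dict(np.load(f'pics/{n}0.png.npz'));P=pts(c)
    x,y,w,h=b; s=(slice(y-1,y+h+1),slice(x-1,x+w+1)); m=(c['color'][s].max(-1)<60)
    v,u=np.nonzero(m); L=cv2.fitLine(np.c_[u+x-1,v+y-1].astype('float32'),cv2.DIST_HUBER,0,.01,.01).ravel()
    A=ray(c,*(L[2:]+12*L[:2]),.028);B=ray(c,*(L[2:]-12*L[:2]),.028); d=A-B
    if d[1]<0:d=-d
    print(n,'handle yaw from y',np.degrees(np.arctan2(d[0],d[1])),'mid',((A+B)/2)[:2],'ends y',P[s][m][:,1].min(),P[s][m][:,1].max())
    # whole pan bright mask -> on floor plane+ rim
    m=(abs(P[...,2]-.042)<.006)&(c['color'].min(-1)>130)&(abs(P[...,0]-.587)<.08)&(abs(P[...,1]+.154)<.085)
    q=P[m][:,:2]
    for a in (6,7,8,9):
        a=np.radians(a);ex=np.array([np.sin(a),np.cos(a)]);ey=np.array([-ex[1],ex[0]])
        X=q@ex;Y=q@ey
        print(np.degrees(a),[np.percentile(t,[1,5,95,99]).round(4).tolist() for t in(X,Y)])
    v,u=np.nonzero((c['color'].max(-1)<60)&(P[...,2]>.137)&(P[...,2]<.16)&(abs(P[...,0]-.548)<.03)&(abs(P[...,1]-.165)<.03))
    print('knob top',len(u),ray(c,u.mean(),v.mean(),.144))
E
```

```text
scene handle yaw from y 7.791172680620446 mid [ 0.57106675 -0.27655562] ends y -0.3142411552287677 0.44988429180701894
6.000000000000001 [[-0.153, -0.1496, -0.0284, -0.0271], [-0.656, -0.6547, -0.5453, -0.542]]
7.0 [[-0.1425, -0.1391, -0.0183, -0.0171], [-0.657, -0.656, -0.5467, -0.5439]]
8.0 [[-0.1319, -0.1285, -0.0079, -0.0068], [-0.6582, -0.6574, -0.5478, -0.5461]]
9.0 [[-0.1215, -0.1182, 0.0027, 0.0036], [-0.6595, -0.6584, -0.5488, -0.547]]
knob top 70 [0.5505526  0.16739994 0.144     ]
top handle yaw from y 7.681501181793404 mid [ 0.56941876 -0.27770297] ends y -0.3353087890950491 0.062023380339603515
6.000000000000001 [[-0.155, -0.1528, -0.0318, -0.0303], [-0.6574, -0.6555, -0.5451, -0.5437]]
7.0 [[-0.1444, -0.1421, -0.0213, -0.0203], [-0.6583, -0.6569, -0.5467, -0.5458]]
8.0 [[-0.1338, -0.1316, -0.0108, -0.0101], [-0.6592, -0.6582, -0.548, -0.5475]]
9.0 [[-0.1234, -0.1213, -0.0003, 0.0005], [-0.6604, -0.6591, -0.5494, -0.5483]]
knob top 19 [0.54505588 0.15761073 0.144     ]
```

{"api": "send_rows", "payload": {
  "steps": [0.087,0.05,-0.016,0.01,-0.1265,0.087,0.1,-0.032,0.02,-0.253,0.087,0.15,-0.048,0.03,-0.3795,0.087,0.2,-0.064,0.04,-0.506,0.087,0.25,-0.08,0.05,-0.6325,0.087,0.3,-0.096,0.06,-0.759,0.087,0.35,-0.112,0.07,-0.8855,0.087,0.4,-0.128,0.08,-1.012],
  "force": 30
}}

```text
time: 1.1
position: [0.5697, -0.2863, 0.1412]
tool_rot: [0.752, 0.659, 0.0, -0.001]
ft_force: [-0.1, -0.5, -0.1]
grip_width: 0.0872
```

```bash
cat > to.py <<'E'
# usage: to.py x y z thetadeg -> shift/turn in tool axes
import sys; from h import *
from scipy.spatial.transform import Rotation as R
o=robot.get_obs(); M=R.from_quat(o['tool_rot']).as_matrix(); p=o['position']
print('t',round(o['time'],2),'p',p.round(4),'theta',np.degrees(np.arctan2(M[1,0],M[0,0])).round(2),'tilt',M[2].round(3),'w',round(o['grip_width'],4),'F',o['ft_force'].round(1),'q',o['q'].round(2))
if len(sys.argv)>3:
    a=list(map(float,sys.argv[1:])); d=M.T@(np.array(a[:3])-p); print('shift',d.round(4),'turn',round(float(-np.radians((a[3]-np.degrees(np.arctan2(M[1,0],M[0,0]))+180)%360-180)),4) if len(a)>3 else '')
E
python3 to.py .5688 -.2878 .0105 82.25
```

```text
t 1.1 p [ 0.5697 -0.2863  0.1412] theta 82.5 tilt [ 0.002 -0.001 -1.   ] w 0.0872 F [-0.1 -0.5 -0.1] q [-0.64  0.64  1.47  0.    1.03 -0.51]
shift [-0.0019 -0.0005  0.1307] turn 0.0044
```

{"api": "send_rows", "payload": {
  "steps": [0.087,-0.002,-0.0005,0.04,0.004,0.087,-0.002,-0.0005,0.08,0.004,0.087,-0.002,-0.0005,0.11,0.004,0.087,-0.002,-0.0005,0.13,0.004,0.087,-0.002,-0.0005,0.13,0.004]
}}

```text
time: 1.72
position: [0.5678, -0.2873, 0.0096]
tool_rot: [0.753, 0.658, -0.0, -0.003]
ft_force: [-0.7, -0.1, -0.5]
grip_width: 0.0871
```

```bash
python3 to.py .5688 -.2878 .0105 82.25; python3 -c "
from h import *
c=snap('scene','s1.png')
a=c['color'][120:260,150:350,::-1]; cv2.imwrite('pics/s1z.png',cv2.resize(a,None,fx=3,fy=3))"
```

```text
t 1.73 p [ 0.5678 -0.2873  0.0096] theta 82.27 tilt [ 0.004 -0.005 -1.   ] w 0.0871 F [-0.7 -0.1 -0.5] q [-0.64  0.83  1.53  0.    0.79 -0.51]
shift [-0.0004  0.0011 -0.0009] turn 0.0003
```

View pics/s1z.png

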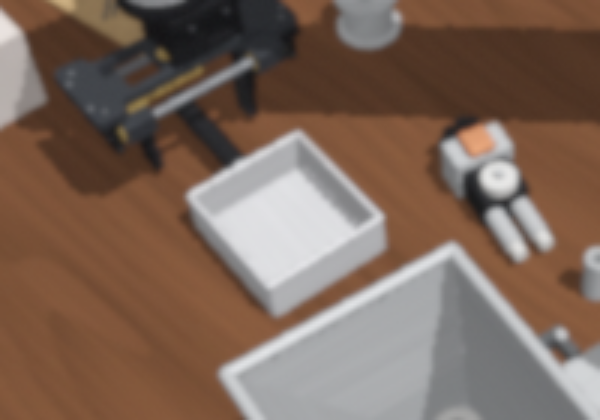

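Fingers straddle the handle (crop about (200,120)), at the right spot. Close.

{"api": "send_rows", "payload": {
  "steps": [0.0,0,0.001,0,0,0.0,0,0.001,0,0,0.0,0,0.001,0,0,0.0,0,0.001,0,0,0.0,0,0.001,0,0,0.0,0,0.001,0,0],
  "force": 35
}}

```text
time: 2.52
position: [0.5697, -0.2881, 0.011]
tool_rot: [0.753, 0.658, 0.0, -0.002]
ft_force: [0.2, -0.0, 0.4]
grip_width: 0.0349
```

```bash
python3 to.py; cat > fit.py <<'E'
from meas import *
def pan(c,cen,r=.09,z=.042):
    P=pts(c); m=(abs(P[...,2]-z)<.006)&(c['color'].min(-1)>130)&(np.hypot(P[...,0]-cen[0],P[...,1]-cen[1])<r)
    return P[m][:,:2]
E
python3 - <<'E'
from fit import *
for n in('scene','top'):
    c=cams.camera(n); q=pan(c,(.587,-.154))
    for a in (6,7,8,9,10):
        a=np.radians(a);ex=np.array([np.sin(a),np.cos(a)]);ey=np.array([-ex[1],ex[0]])
        p=[np.percentile(t,[1,5,95,99]).round(4) for t in(q@ex,q@ey)]
        print(n,np.degrees(a).round(),[t.tolist() for t in p],((p[0][1]+p[0][2])/2*ex+(p[1][1]+p[1][2])/2*ey).round(4))
E
```

```text
t 2.52 p [ 0.5697 -0.2881  0.011 ] theta 82.26 tilt [ 0.003 -0.002 -1.   ] w 0.0349 F [ 0.2 -0.   0.4] q [-0.64  0.82  1.53  0.    0.79 -0.51]
scene 6.0 [[-0.1533, -0.15, -0.0287, -0.0276], [-0.6562, -0.6548, -0.5448, -0.5425]] [ 0.5872 -0.1516]
scene 7.0 [[-0.1426, -0.1393, -0.0184, -0.0174], [-0.6569, -0.656, -0.5464, -0.5444]] [ 0.5871 -0.1515]
scene 8.0 [[-0.1318, -0.1284, -0.0078, -0.007], [-0.6579, -0.6571, -0.5479, -0.5464]] [ 0.5872 -0.1513]
scene 9.0 [[-0.1211, -0.1181, 0.0028, 0.0041], [-0.6597, -0.6583, -0.5488, -0.5472]] [ 0.5871 -0.1514]
scene 10.0 [[-0.1109, -0.1078, 0.0136, 0.0156], [-0.6613, -0.6594, -0.5495, -0.5477]] [ 0.5871 -0.1513]
top 6.0 [[-0.1185, -0.1114, -0.0312, -0.0297], [-0.6575, -0.6568, -0.5477, -0.5461]] [ 0.5915 -0.1339]
top 7.0 [[-0.1071, -0.1, -0.0209, -0.02], [-0.6584, -0.6577, -0.5484, -0.5468]] [ 0.5912 -0.1335]
top 8.0 [[-0.0957, -0.0886, -0.0104, -0.0101], [-0.6594, -0.6586, -0.5489, -0.5474]] [ 0.591 -0.133]
top 9.0 [[-0.0842, -0.0771, 0.0002, 0.0007], [-0.6605, -0.6597, -0.5492, -0.548]] [ 0.591  -0.1325]
top 10.0 [[-0.0727, -0.0656, 0.0112, 0.012], [-0.6611, -0.6606, -0.5495, -0.5484]] [ 0.5911 -0.1319]
```

{"api": "send_rows", "payload": {
  "steps": [0.0,0,0.0,0,0,0.0,0,0.0,0,0,0.0,0,0,0,0,0.0,0,0,0,0],
  "force": 40
}}

```text
time: 3.12
position: [0.5695, -0.2881, 0.0109]
tool_rot: [0.753, 0.658, 0.0, -0.002]
ft_force: [-0.9, 0.2, 1.2]
grip_width: 0.019
```

```bash
python3 to.py .6234 -.164 .0105 77.87
```

```text
t 3.12 p [ 0.5695 -0.2881  0.0109] theta 82.28 tilt [ 0.003 -0.002 -1.   ] w 0.019 F [-0.9  0.2  1.2] q [-0.64  0.82  1.53  0.    0.79 -0.51]
shift [0.1302 0.0367 0.0006] turn 0.077
```

{"api": "send_rows", "payload": {
  "steps": [0.0,0.015,0.004,0,0.01,0.0,0.032,0.009,0,0.02,0.0,0.049,0.014,0,0.03,0.0,0.066,0.019,0,0.04,0.0,0.083,0.024,0,0.05,0.0,0.1,0.029,0,0.06,0.0,0.117,0.033,0,0.07,0.0,0.13,0.0367,0,0.077]
}}

```text
time: 4.12
position: [0.6236, -0.1626, 0.011]
tool_rot: [0.778, 0.629, -0.0, -0.002]
ft_force: [-0.7, -0.6, -1.1]
grip_width: 0.0191
```

```bash
python3 to.py .6234 -.164 .0105 77.87
python3 - <<'E'
from fit import *
ey=np.array([.2101,.9777]);ex=np.array([.9777,-.2101]);O=np.array([.6875,.1342])
for n in('scene','top'):
    c=snap(n,n+'2.png'); q=hopper(c)
    r,b=rect(q); print('hop',r)
    P=pts(c);cen=O-.17*ey; m=(abs(P[...,2]-.042)<.006)&(c['color'].min(-1)>130)&(np.hypot(P[...,0]-cen[0],P[...,1]-cen[1])<.085)
    q=P[m][:,:2]-O; X=q@ex;Y=q@ey; print(n,len(X),np.percentile(X,[1,5,95,99]).round(4),np.percentile(Y,[1,5,95,99]).round(4))
    # side wall yaw: fit lines to the -x and +x rims
    for s in(-1,1):
        k=abs(X-s*.0535)<.006
        k&=abs(Y+.17)<.05
        print(s,k.sum(),np.degrees(np.arctan(np.polyfit(Y[k],X[k],1)[0])), X[k].mean()) if k.sum()>5 else 0
E
```

```text
t 4.12 p [ 0.6236 -0.1626  0.011 ] theta 77.88 tilt [ 0.002 -0.003 -1.   ] w 0.0191 F [-0.7 -0.6 -1.1] q [-0.43  0.83  1.51  0.    0.8  -0.22]
shift [-0.0014  0.0001  0.0005] turn 0.0002
hop ((729.6707763671875, 154.26522827148438), (153.5258331298828, 159.75076293945312), 77.82086181640625)
scene 181 [-0.0565 -0.0547  0.0537  0.0546] [-0.2321 -0.2283 -0.1972 -0.1929]
-1 24 0.47522378073067956 -0.05411453250997211
1 21 0.9969792484077846 0.05297422965556847
hop ((730.9610595703125, 151.6351776123047), (152.78915405273438, 159.5438690185547), 77.81005859375)Traceback (most recent call last):
  File "<stdin>", line 7, in <module>
    return _quantile_unchecked(
        a, q, axis, out, overwrite_input, method, keepdims, weights)
    return _ureduce(a,
                    func=_quantile_ureduce_func,
    ...<5 lines>...
                    overwrite_input=overwrite_input,
                    method=method)
    r = func(a, **kwargs)
    result = _quantile(arr,
                       quantiles=q,
    ...<2 lines>...
                       out=out,
                       weights=wgt)
    slices_having_nans = np.isnan(arr[-1, ...])
                                  ~~~^^^^^^^^^
IndexError: index -1 is out of bounds for axis 0 with size 0
```

View pics/top2.png

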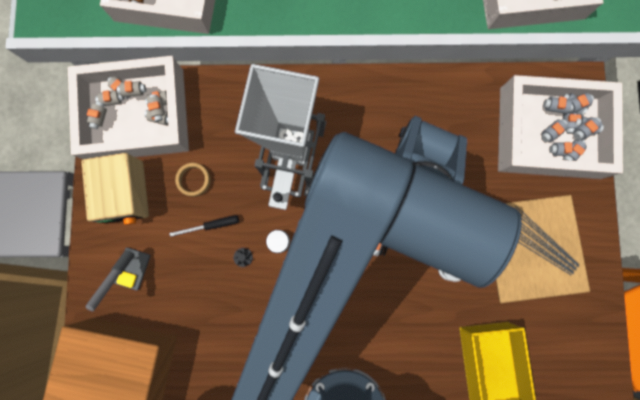

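View pics/scene2.png

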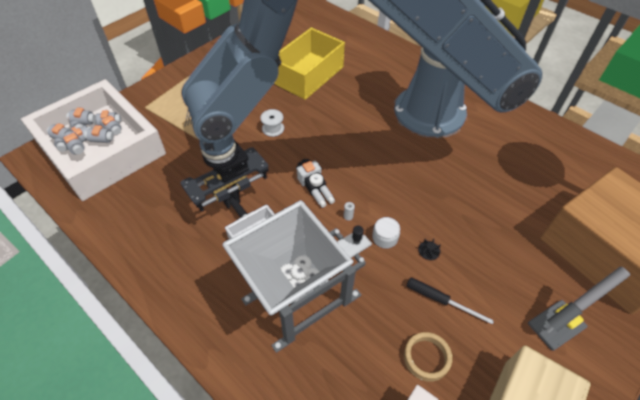

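{"api": "send_rows", "payload": {
  "steps": [0.0,0.02,0,0,0,0.0,0.04,0,0,0,0.0,0.06,0,0,0,0.0,0.08,0,0,0,0.0,0.1,0,0,0,0.0,0.12,0,0,0,0.0,0.138,0,0,0,0.0,0.152,0,0,0]
}}

```text
time: 5.22
position: [0.6558, -0.0121, 0.0115]
tool_rot: [0.777, 0.629, 0.0, -0.002]
ft_force: [-0.2, -0.7, -0.1]
grip_width: 0.019
```

```bash
cat > hp.py <<'E'
from h import *
o=robot.get_obs();ey=np.array([.2101,.9777]);ex=np.array([.9777,-.2101]);O=np.array([.6875,.1342]);d=o['position'][:2]-O
print('hopper-frame TCP',(d@ex).round(4),(d@ey).round(4),'F in hopper',(o['ft_force'][:2]@ex).round(1),(o['ft_force'][:2]@ey).round(1),o['ft_force'][2].round(1))
E
python3 hp.py; python3 to.py
```

```text
hopper-frame TCP -0.0003 -0.1497 F in hopper -0.0 -0.7 -0.1
t 5.22 p [ 0.6558 -0.0121  0.0115] theta 77.97 tilt [ 0.003 -0.003 -1.   ] w 0.019 F [-0.2 -0.7 -0.1] q [-0.19  0.84  1.48  0.    0.83  0.02]
```

Expected contact about 10.7 mm further; creep in.

{"api": "send_rows", "payload": {
  "steps": [0.0,0.003,0,0,0.001,0.0,0.006,0,0,0.001,0.0,0.008,0,0,0.001,0.0,0.009,0,0,0.001,0.0,0.01,0,0,0.001]
}}

```text
time: 5.85
position: [0.6576, -0.0031, 0.0115]
tool_rot: [0.778, 0.629, -0.0, -0.002]
ft_force: [-1.3, -3.7, 0.0]
grip_width: 0.0188
```

```bash
python3 hp.py
```

```text
hopper-frame TCP -0.0004 -0.1405 F in hopper -0.5 -3.9 0.0
```

{"api": "send_rows", "payload": {
  "steps": [0.0,0.001,0,0,0,0.0,0.002,0,0,0,0.0,0.002,0,0,0]
}}

```text
time: 6.22
position: [0.657, -0.0029, 0.0113]
tool_rot: [0.778, 0.629, -0.002, -0.002]
ft_force: [-3.1, -6.9, -0.6]
grip_width: 0.0188
```

```bash
python3 hp.py
```

```text
hopper-frame TCP -0.001 -0.1404 F in hopper -1.6 -7.4 -0.6
```

{"api": "send_rows", "payload": {
  "steps": [0.0,0.002,-0.0005,0,0,0.0,0.004,-0.0005,0,0,0.0,0.004,-0.0005,0,0,0.0,0.004,-0.0005,0,0]
}}

```text
time: 6.72
position: [0.6565, -0.0027, 0.0113]
tool_rot: [0.777, 0.629, -0.004, -0.001]
ft_force: [-3.3, -12.4, -0.5]
grip_width: 0.0191
```

```bash
python3 hp.py; python3 to.py; python3 -c "
from h import *
c=snap('scene','s3.png')
a=c['color'][150:370,170:410,::-1]; cv2.imwrite('pics/s3z.png',cv2.resize(a,None,fx=2.7,fy=2.7,interpolation=2))"
```

```text
hopper-frame TCP -0.0015 -0.1403 F in hopper -0.6 -12.8 -0.5
t 6.72 p [ 0.6565 -0.0027  0.0113] theta 77.96 tilt [-0.005 -0.006 -1.   ] w 0.0191 F [ -3.3 -12.4  -0.5] q [-0.17  0.84  1.47 -0.01  0.83  0.04]
```

View pics/s3z.png

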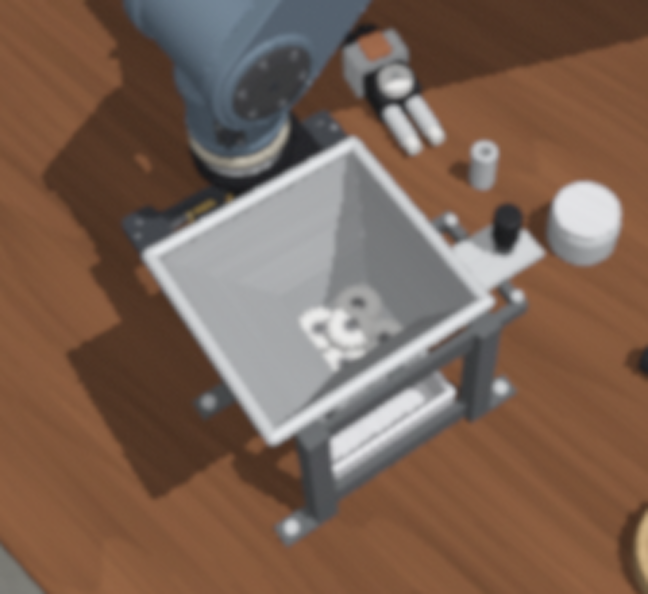

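{"api": "send_rows", "payload": {
  "steps": [0.0,0.0005,0,0,0,0.05,0,0,0,0,0.087,0,0,0,0,0.087,0,0,0,0,0.087,0,0,0,0,0.087,0,0,0,0,0.087,0,0,0,0]
}}

```text
time: 7.65
position: [0.6566, -0.0026, 0.0113]
tool_rot: [0.777, 0.629, -0.004, -0.001]
ft_force: [-0.1, 0.3, 0.5]
grip_width: 0.0711
```

```bash
python3 hp.py; python3 to.py
```

```text
hopper-frame TCP -0.0015 -0.1402 F in hopper -0.2 0.3 0.5
t 7.65 p [ 0.6566 -0.0026  0.0113] theta 77.96 tilt [-0.005 -0.006 -1.   ] w 0.0711 F [-0.1  0.3  0.5] q [-0.17  0.84  1.47 -0.01  0.83  0.04]
```

{"api": "send_rows", "payload": {
  "steps": [0.087,0,0,-0.02,0,0.087,0,0,-0.05,0,0.087,-0.01,0,-0.09,0,0.087,-0.02,0,-0.13,0,0.087,-0.03,0,-0.17,0,0.087,-0.04,0,-0.2,0,0.087,-0.04,0,-0.21,0]
}}

```text
time: 8.52
position: [0.651, -0.0417, 0.2253]
tool_rot: [0.778, 0.629, -0.002, 0.002]
ft_force: [0.7, 0.0, -0.9]
grip_width: 0.087
```

```bash
python3 to.py .545 .1632 .25 167.9
python3 - <<'E'
from fit import *
ey=np.array([.2101,.9777]);ex=np.array([.9777,-.2101]);O=np.array([.6875,.1342])
c=snap('scene','s4.png');P=pts(c)
a=c['color'][130:370,170:410,::-1]; cv2.imwrite('pics/s4z.png',cv2.resize(a,None,fx=2.5,fy=2.5,interpolation=2))
D=P[...,:2]-O;X=D@ex;Y=D@ey
m=(c['color'].max(-1)<60)&(P[...,2]>.01)&(P[...,2]<.05)&(Y<-.07)&(Y>-.2)&(abs(X)<.04)
v,u=np.nonzero(m); print('handle px',len(u))
R=np.array([ray(c,a,b,.028)[:2] for a,b in zip(u,v)])-O
p=np.polyfit(R@ey,R@ex,1); print('yaw',np.degrees(np.arctan(p[0])),'x at y=-.139',np.polyval(p,-.139),'end y',(R@ey).min())
m=(abs(P[...,2]-.042)<.006)&(c['color'].min(-1)>100)&(abs(X)<.065)&(Y>.02)&(Y<.065); print('rim +y',m.sum(),X[m].min(),X[m].max(),np.percentile(Y[m],[50,95]))
m=(c['color'].max(-1)<60)&(P[...,2]>.105)&(P[...,2]<.16)&(abs(X+.142)<.03)&(abs(Y)<.03)
print('knob',m.sum(),X[m].min(),X[m].max(),Y[m].min(),Y[m].max())
v,u=np.nonzero(m); k=P[...,2][m]; R=np.array([ray(c,a,b,.128)[:2] for a,b in zip(u,v)])-O; print((R@ex).mean(),(R@ey).mean())
E
```

```text
t 8.53 p [ 0.651  -0.0417  0.2253] theta 77.9 tilt [-0.005 -0.    -1.   ] w 0.087 F [ 0.7  0.  -0.9] q [-0.23  0.56  1.36 -0.01  1.22 -0.02]
shift [ 0.178  -0.1466 -0.0256] turn -1.5709
handle px 0Traceback (most recent call last):
  File "<stdin>", line 8, in <module>
ValueError: operands could not be broadcast together with shapes (0,) (2,)
```

View pics/s4z.png

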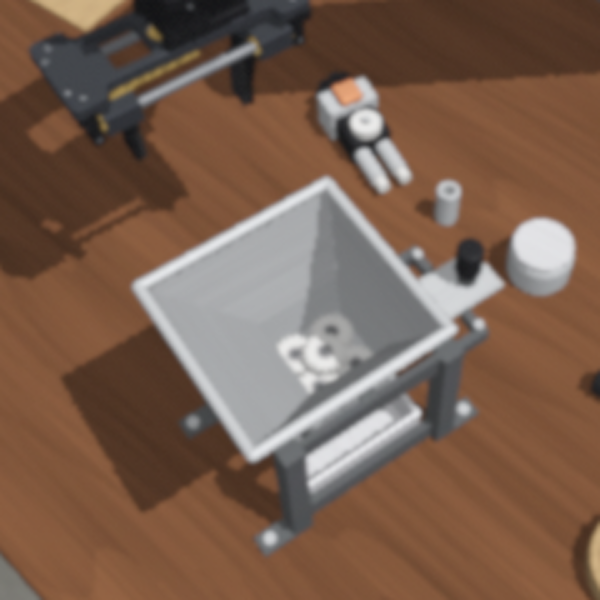

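{"api": "send_rows", "payload": {
  "steps": [0.087,0,-0.02,-0.04,-0.1,0.087,0,-0.05,-0.08,-0.28,0.087,0.02,-0.09,-0.085,-0.46,0.087,0.05,-0.12,-0.085,-0.64,0.087,0.08,-0.147,-0.085,-0.82,0.087,0.12,-0.147,-0.085,-1.0,0.087,0.15,-0.147,-0.085,-1.18,0.087,0.178,-0.147,-0.085,-1.36]
}}

```text
time: 9.57
position: [0.5436, 0.1657, 0.308]
tool_rot: [0.206, 0.979, -0.003, -0.002]
ft_force: [-0.2, -0.5, -0.4]
grip_width: 0.0873
```

```bash
python3 to.py .545 .1632 .25 167.9
python3 - <<'E'
from fit import *
ey=np.array([.2101,.9777]);ex=np.array([.9777,-.2101]);O=np.array([.6875,.1342])
c=dict(np.load('pics/s4.png.npz'));P=pts(c)
D=P[...,:2]-O;X=D@ex;Y=D@ey
m=(abs(P[...,2]-.042)<.006)&(c['color'].min(-1)>100)&(abs(X)<.065)&(Y>.02)&(Y<.065); print('rim +y',m.sum(),X[m].min(),X[m].max(),np.percentile(Y[m],[50,95]))
m=(c['color'].max(-1)<60)&(P[...,2]>.105)&(P[...,2]<.16)&(abs(X+.142)<.03)&(abs(Y)<.03)
print('knob',m.sum(),X[m].min(),X[m].max(),Y[m].min(),Y[m].max())
v,u=np.nonzero(m); R=np.array([ray(c,a,b,.128)[:2] for a,b in zip(u,v)])-O; print((R@ex).mean(),(R@ey).mean(), R.mean(0)+O)
c=snap('top','t5.png');P=pts(c);D=P[...,:2]-O;X=D@ex;Y=D@ey
m=(c['color'].max(-1)<60)&(P[...,2]>.01)&(P[...,2]<.05)&(Y<-.07)&(Y>-.2)&(abs(X)<.04)
v,u=np.nonzero(m); print('handle px',len(u))
if len(u):
    R=np.array([ray(c,a,b,.028)[:2] for a,b in zip(u,v)])-O
    p=np.polyfit(R@ey,R@ex,1); print('yaw',np.degrees(np.arctan(p[0])),'x at y=-.139',np.polyval(p,-.139),'end y',(R@ey).min())
E
```

```text
t 9.57 p [0.5436 0.1657 0.308 ] theta 156.25 tilt [ 0.002 -0.006 -1.   ] w 0.0873 F [-0.2 -0.5 -0.4] q [ 0.1   0.36  1.46 -0.    1.32 -1.05]
shift [-0.0024 -0.0014  0.058 ] turn -0.2034
rim +y 147 -0.057871255541724544 0.05208893255830458 [0.05571359 0.05722304]
knob 114 -0.1522500326147614 -0.13207104428323505 -0.006610850112284549 0.012703617189598391
-0.14336010230382315 0.001046812672194222 [0.54756226 0.1653422 ]
handle px 256
yaw -0.2796811074543949 x at y=-.139 0.0008608093722381659 end y -0.17539633847236447
```

View pics/t5.png

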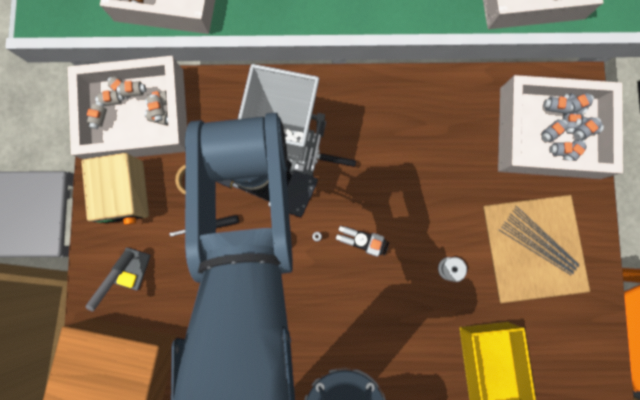

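```bash
python3 to.py .5476 .1653 .1093 167.9
```

```text
t 9.62 p [0.5443 0.1687 0.308 ] theta 156.58 tilt [ 0.002 -0.003 -1.   ] w 0.0873 F [ 0.9  2.1 -0.2] q [ 0.11  0.37  1.46 -0.    1.32 -1.06]
shift [-0.0049 -0.0013  0.1987] turn -0.1975
```

{"api": "send_rows", "payload": {
  "steps": [0.087,-0.005,-0.001,0.02,-0.1,0.087,-0.005,-0.001,0.04,-0.1975,0.087,-0.005,-0.001,0.06,-0.1975,0.087,-0.005,-0.001,0.09,-0.1975,0.087,-0.005,-0.001,0.11,-0.1975,0.087,-0.005,-0.001,0.11,-0.1975]
}}

```text
time: 10.38
position: [0.5459, 0.1655, 0.1955]
tool_rot: [0.106, 0.994, -0.002, -0.005]
ft_force: [0.1, 0.3, 0.0]
grip_width: 0.0868
```

```bash
python3 to.py .5476 .1653 .1093 167.9;  python3 -c "
from h import *
c=snap('scene','s6.png')"
```

```text
t 10.38 p [0.5459 0.1655 0.1955] theta 167.85 tilt [ 0.009 -0.004 -1.   ] w 0.0868 F [0.1 0.3 0. ] q [ 0.1   0.49  1.59 -0.    1.07 -1.26]
shift [-0.0025  0.0006  0.0862] turn -0.0009
```

View pics/s6.png

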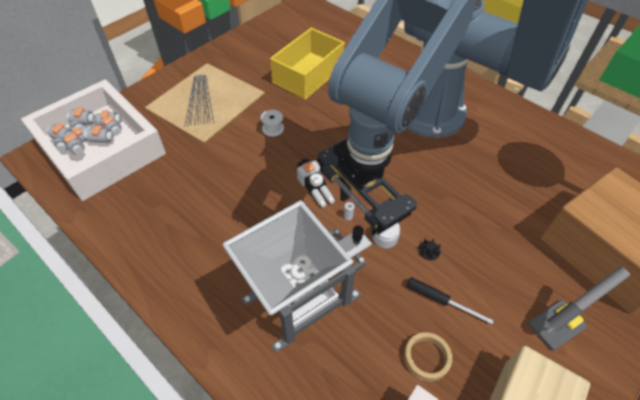

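{"api": "send_rows", "payload": {
  "steps": [0.087,-0.002,0.0005,0.025,0,0.087,-0.002,0.0005,0.05,0,0.087,-0.002,0.0005,0.07,0,0.087,-0.002,0.0005,0.085,0,0.087,-0.002,0.0005,0.085,0]
}}

```text
time: 11.05
position: [0.5483, 0.1655, 0.1115]
tool_rot: [0.106, 0.994, -0.001, -0.004]
ft_force: [1.1, 0.4, -0.7]
grip_width: 0.0871
```

```bash
python3 to.py .5476 .1653 .1093 167.9;  python3 -c "
from h import *
c=snap('scene','s7.png')
a=c['color'][130:320,260:460,::-1]; cv2.imwrite('pics/s7z.png',cv2.resize(a,None,fx=3,fy=3,interpolation=2))"
```

```text
t 11.05 p [0.5483 0.1655 0.1115] theta 167.85 tilt [ 0.007 -0.004 -1.   ] w 0.0871 F [ 1.1  0.4 -0.7] q [ 0.1   0.61  1.66 -0.    0.88 -1.26]
shift [ 0.0006 -0.0003  0.0022] turn -0.0009
```

View pics/s7z.png

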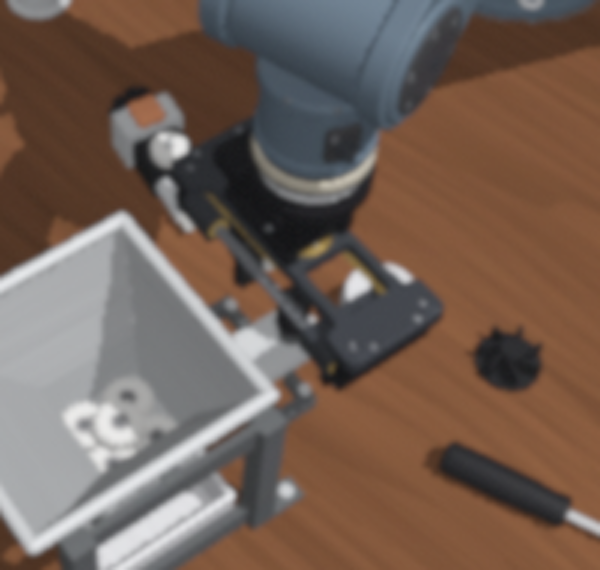

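Fingers straddle the knob (crop about (290,310)). Closing.

{"api": "send_rows", "payload": {
  "steps": [0.0,0,0,0.001,0,0.0,0,0,0.001,0,0.0,0,0,0.001,0,0.0,0,0,0.001,0,0.0,0,0,0.001,0,0.0,0,0,0.001,0,0.0,0,0,0.001,0,0.0,0,0,0.001,0],
  "force": 45
}}

```text
time: 12.1
position: [0.5486, 0.1647, 0.1111]
tool_rot: [0.105, 0.994, -0.002, -0.003]
ft_force: [-0.5, -2.7, 0.7]
grip_width: 0.023
```

```bash
python3 to.py; python3 hp.py
```

```text
t 12.1 p [0.5486 0.1647 0.1111] theta 167.89 tilt [ 0.006 -0.005 -1.   ] w 0.023 F [-0.5 -2.7  0.7] q [ 0.1   0.61  1.66 -0.    0.88 -1.26]
hopper-frame TCP -0.1422 0.0006 F in hopper 0.0 -2.8 0.7
```

{"api": "send_rows", "payload": {
  "steps": [0.0,0.008,0,0,0,0.0,0.018,0,0,0,0.0,0.028,0,0,0,0.0,0.038,0,0,0,0.0,0.048,0,0,0,0.0,0.058,0,0,0,0.0,0.065,0,0,0,0.0,0.07,0,0,0]
}}

```text
time: 13.1
position: [0.4792, 0.1797, 0.1112]
tool_rot: [0.105, 0.994, -0.002, -0.004]
ft_force: [3.7, -1.3, -9.3]
grip_width: 0.0228
```

```bash
python3 hp.py; python3 to.py
```

```text
hopper-frame TCP -0.2132 0.0007 F in hopper 3.9 -0.4 -9.3
t 13.1 p [0.4792 0.1797 0.1112] theta 167.9 tilt [ 0.007 -0.005 -1.   ] w 0.0228 F [ 3.7 -1.3 -9.3] q [ 0.14  0.55  1.81 -0.    0.79 -1.22]
```

{"api": "send_rows", "payload": {
  "steps": [0.0,0.003,0,0,0,0.0,0.005,0,0,0,0.0,0.007,0,0,0,0.0,0.008,0,0,0,0.0,0.009,0,0,0,0.0,0.009,0,0,0]
}}

```text
time: 13.85
position: [0.4751, 0.1806, 0.1112]
tool_rot: [0.105, 0.994, -0.002, 0.001]
ft_force: [10.2, -6.2, -15.0]
grip_width: 0.023
```

```bash
python3 hp.py; python3 to.py;  python3 -c "
from h import *
c=snap('scene','s8.png')
a=c['color'][130:330,200:460,::-1]; cv2.imwrite('pics/s8z.png',cv2.resize(a,None,fx=3,fy=3,interpolation=2))"
```

```text
hopper-frame TCP -0.2174 0.0008 F in hopper 11.3 -4.0 -15.0
t 13.85 p [0.4751 0.1806 0.1112] theta 167.94 tilt [-0.002 -0.004 -1.   ] w 0.023 F [ 10.2  -6.2 -15. ] q [ 0.15  0.55  1.82 -0.01  0.77 -1.21]
```

View pics/s8z.png

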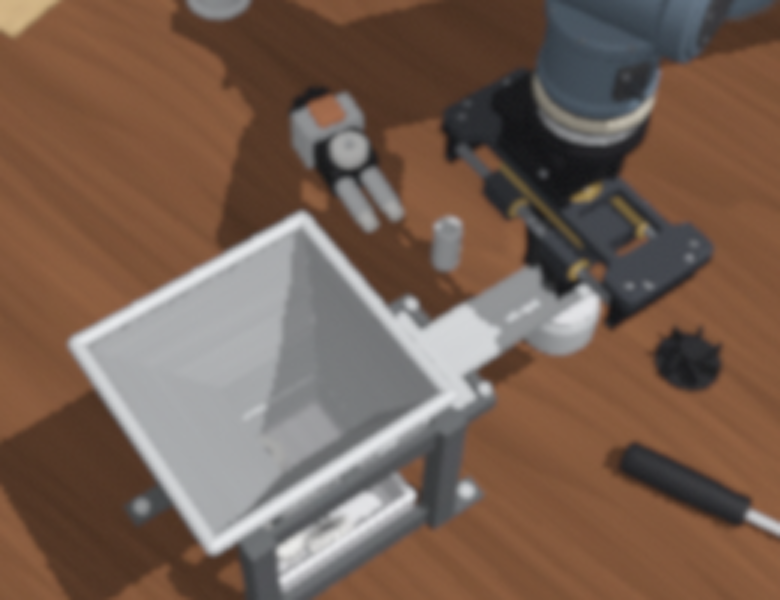

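{"api": "send_rows", "payload": {
  "steps": [0.0,0.005,0,0,0,0.0,0.008,0,0,0,0.0,0.008,0,0,0,0.0,0.008,0,0,0,0.0,0.008,0,0,0,0.0,0.008,0,0,0,0.0,0.008,0,0,0,0.0,0.008,0,0,0]
}}

```text
time: 14.9
position: [0.4752, 0.1807, 0.1113]
tool_rot: [0.104, 0.995, -0.002, 0.008]
ft_force: [15.8, -9.7, -19.4]
grip_width: 0.0227
```

```bash
python3 hp.py; python3 to.py;  python3 -c "
from h import *
c=snap('scene','s9.png')
a=c['color'][200:350,220:370,::-1]; cv2.imwrite('pics/s9z.png',cv2.resize(a,None,fx=4,fy=4,interpolation=2))
c=snap('top','t9.png')
a=c['color'][50:220,220:390,::-1]; cv2.imwrite('pics/t9z.png',cv2.resize(a,None,fx=3.5,fy=3.5,interpolation=2))"
```

```text
hopper-frame TCP -0.2173 0.0008 F in hopper 17.5 -6.2 -19.4
t 14.9 p [0.4752 0.1807 0.1113] theta 168.02 tilt [-0.017 -0.003 -1.   ] w 0.0227 F [ 15.8  -9.7 -19.4] q [ 0.15  0.54  1.83 -0.01  0.75 -1.2 ]
```

View pics/s9z.png

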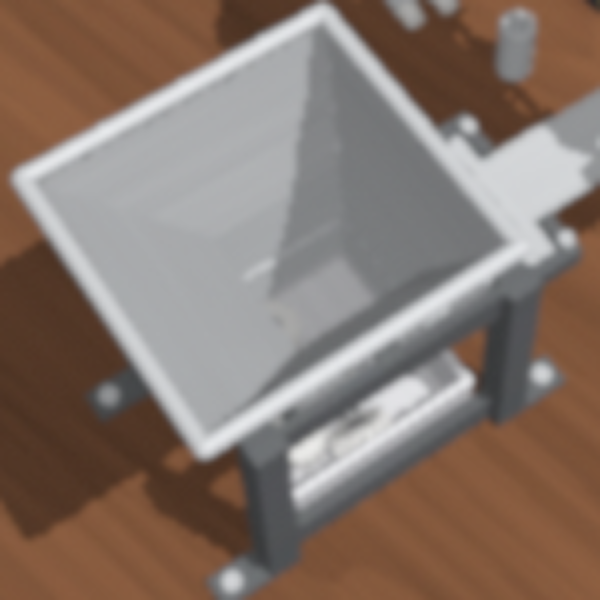

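View pics/t9z.png

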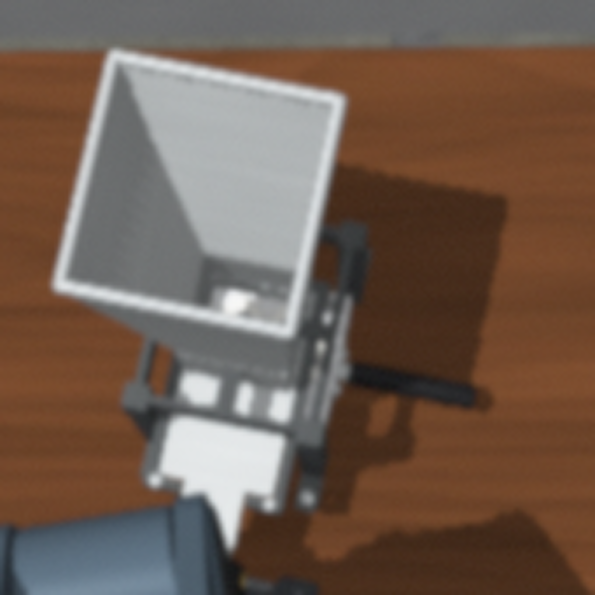

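```bash
python3 - <<'E'
from fit import *
ey=np.array([.2101,.9777]);ex=np.array([.9777,-.2101]);O=np.array([.6875,.1342])
for n in('s9','t9'):
    c=dict(np.load(f'pics/{n}.png.npz'));P=pts(c);D=P[...,:2]-O;X=D@ex;Y=D@ey
    m=(abs(X)<.034)&(abs(Y)<.034)&(P[...,2]<.15)&(c['range_z']>0)
    print(n,m.sum(),np.histogram(P[...,2][m],bins=[-.01,.01,.02,.03,.04,.06,.08,.1,.12,.15])[0])
    v,u=np.nonzero(m&(P[...,2]>.06)); print([(a,b,P[b,a].round(3).tolist(),c['color'][b,a].tolist()) for a,b in list(zip(u,v))[::12]])
E
```

```text
s9 198 [106  75   9   0   0   0   0   1   7]
[(np.int64(293), np.int64(249), [0.67, 0.103, 0.146], [140, 142, 144])]
t9 14 [ 0 14  0  0  0  0  0  0  0]
[]
```

{"api": "send_rows", "payload": {
  "steps": [0.0,-0.006,0,0,0,0.0,-0.016,0,0,0,0.0,-0.026,0,0,0,0.0,-0.036,0,0,0,0.0,-0.046,0,0,0,0.0,-0.056,0,0,0,0.0,-0.064,0,0,0,0.0,-0.07,0,0,0]
}}

```text
time: 16.0
position: [0.5432, 0.1658, 0.1113]
tool_rot: [0.104, 0.995, -0.003, 0.007]
ft_force: [-2.8, 2.3, -17.2]
grip_width: 0.0228
```

```bash
python3 hp.py; python3 to.py
```

```text
hopper-frame TCP -0.1478 0.0006 F in hopper -3.2 1.6 -17.2
t 16.0 p [0.5432 0.1658 0.1113] theta 168.01 tilt [-0.014 -0.004 -1.   ] w 0.0228 F [ -2.8   2.3 -17.2] q [ 0.1   0.6   1.68 -0.01  0.84 -1.25]
```

{"api": "send_rows", "payload": {
  "steps": [0.0,-0.002,0,0,0,0.0,-0.004,0,0,0,0.0,-0.006,0,0,0,0.0,-0.008,0,0,0,0.0,-0.009,0,0,0,0.0,-0.01,0,0,0,0.0,-0.01,0,0,0]
}}

```text
time: 16.88
position: [0.5496, 0.1644, 0.1112]
tool_rot: [0.105, 0.995, -0.003, 0.003]
ft_force: [-7.8, 3.8, -10.2]
grip_width: 0.023
```

```bash
python3 hp.py; python3 to.py
```

```text
hopper-frame TCP -0.1412 0.0006 F in hopper -8.4 2.1 -10.2
t 16.88 p [0.5496 0.1644 0.1112] theta 168.0 tilt [-0.007 -0.004 -1.   ] w 0.023 F [ -7.8   3.8 -10.2] q [ 0.1   0.61  1.66 -0.01  0.86 -1.26]
```

{"api": "send_rows", "payload": {
  "steps": [0.0,-0.003,0,0,0,0.0,-0.006,0,0,0,0.0,-0.006,0,0,0,0.0,-0.006,0,0,0]
}}

```text
time: 17.38
position: [0.5495, 0.1644, 0.1112]
tool_rot: [0.105, 0.994, -0.003, -0.003]
ft_force: [-13.4, 5.0, -4.8]
grip_width: 0.023
```

```bash
python3 hp.py; python3 to.py
```

```text
hopper-frame TCP -0.1412 0.0005 F in hopper -14.2 2.1 -4.8
t 17.38 p [0.5495 0.1644 0.1112] theta 167.98 tilt [ 0.005 -0.006 -1.   ] w 0.023 F [-13.4   5.   -4.8] q [ 0.1   0.61  1.66 -0.01  0.88 -1.26]
```

{"api": "send_rows", "payload": {
  "steps": [0.0,-0.001,0,0,0,0.06,-0.001,0,0,0,0.087,-0.001,0,0,0,0.087,-0.001,0,0,0,0.087,-0.001,0,0,0,0.087,-0.001,0,0,0,0.087,-0.001,0,0,0,0.087,-0.001,0,0,0]
}}

```text
time: 18.38
position: [0.5505, 0.1642, 0.1111]
tool_rot: [0.105, 0.995, -0.003, -0.003]
ft_force: [1.1, 0.0, 0.3]
grip_width: 0.0832
```

```bash
python3 hp.py; python3 to.py
```

```text
hopper-frame TCP -0.1403 0.0006 F in hopper 1.1 0.3 0.3
t 18.38 p [0.5505 0.1642 0.1111] theta 167.98 tilt [ 0.005 -0.006 -1.   ] w 0.0832 F [1.1 0.  0.3] q [ 0.1   0.61  1.65 -0.01  0.88 -1.26]
```

Shut and released; rise and back off from the hopper, towards the robot.

{"api": "send_rows", "payload": {
  "steps": [0.087,0,0,-0.02,0,0.087,0,0,-0.05,0,0.087,0,0,-0.09,0,0.087,0.01,0,-0.13,0,0.087,0.03,0,-0.16,0,0.087,0.05,0,-0.18,0,0.087,0.08,0,-0.2,0,0.087,0.1,0,-0.2,0]
}}

```text
time: 19.38
position: [0.4534, 0.1863, 0.3128]
tool_rot: [0.105, 0.995, -0.002, -0.001]
ft_force: [0.0, -0.1, -0.3]
grip_width: 0.0873
```

```bash
cat > chk.py <<'E'
from fit import *
import sys
t=sys.argv[1]
ey=np.array([.2101,.9777]);ex=np.array([.9777,-.2101]);O=np.array([.6875,.1342])
for n in('scene','top'):
    c=snap(n,n+t+'.png');P=pts(c);D=P[...,:2]-O;X=D@ex;Y=D@ey
    m=(abs(P[...,2]-.042)<.006)&(c['color'].min(-1)>100)&(abs(X)<.065)&(Y>.02)&(Y<.065)
    if m.sum()>5: print(n,'rim +y',m.sum(),X[m].min(),X[m].max(),np.percentile(Y[m],[50,95]))
    m=(c['color'].max(-1)<60)&(P[...,2]>.105)&(P[...,2]<.16)&(abs(X+.16)<.06)&(abs(Y)<.03)
    v,u=np.nonzero(m)
    if len(u): R=np.array([ray(c,a,b,.128)[:2] for a,b in zip(u,v)])-O; print(n,'knob',len(u),(R@ex).mean(),(R@ey).mean())
    m=(c['color'].max(-1)<60)&(P[...,2]>.01)&(P[...,2]<.05)&(Y<-.07)&(Y>-.2)&(abs(X)<.04)
    v,u=np.nonzero(m)
    if len(u)>10:
        R=np.array([ray(c,a,b,.028)[:2] for a,b in zip(u,v)])-O
        p=np.polyfit(R@ey,R@ex,1); print(n,'handle',len(u),'yaw',np.degrees(np.arctan(p[0])),'x',np.polyval(p,-.139),'end y',(R@ey).min())
    a=c['color'][55:330,200:420,::-1]; cv2.imwrite(f'pics/{n}{t}z.png',cv2.resize(a,None,fx=2.1,fy=2.1,interpolation=2))
E
python3 chk.py A
```

```text
scene rim +y 151 -0.05791249821880153 0.05204859604443987 [0.05554026 0.05765648]
scene knob 111 -0.14289837323444712 0.0009114627311763644
top knob 17 -0.14173962133495607 -0.005690799175039178
top handle 253 yaw -0.25812864138399144 x 0.000877495675009571 end y -0.17539633847236447
```

View pics/sceneAz.png

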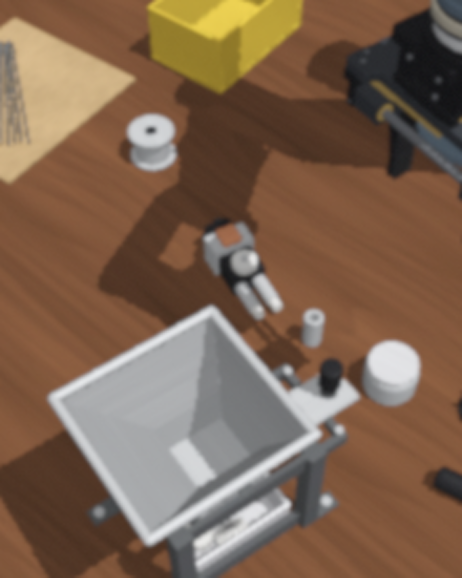

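View pics/topA.png

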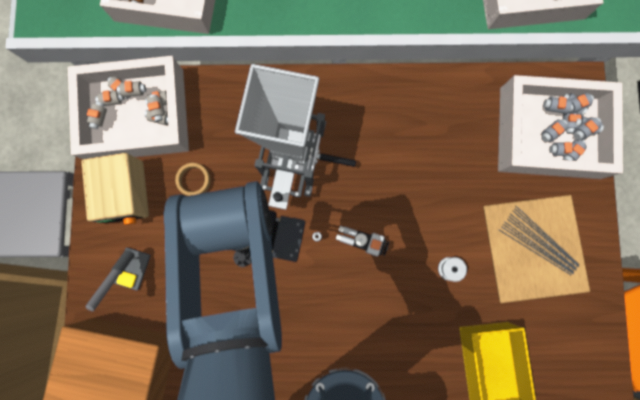

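```bash
python3 -c "
from rig import robot,hand_in
print(abs(robot.get_obs()['joint_velocities']).max()); hand_in()"
```

```text
0.044390516714925596
the job is handed in; nothing more can be done
```

The job is done and handed in at about 19.5 s, well under the 59 s limit.

- **Pan:** I gripped it by the handle and slid it in under the hopper until it met the back stop, pressing with about 13 N. After the gears dropped it still stood home: about 0.3° off straight, 1 mm off sideways, and its front rim at the stop. These readings were the same before and after the gate was worked.
- **Gate:** I drew it out about 75 mm until it stopped against its end stop, with the pull rising to about 17 N. I held it there for just over a second, then pushed it shut by 76 mm until it stopped again at about 14 N. The last scene view puts the knob 143 mm in front of the hopper's origin (shut is 142 mm, within camera error).
- **Gears:** With the gate open, the depth readings showed the throat clear and gears lying in the pan. The last picture shows the hopper empty.
- **Other things:** The bystanders that can be seen look unmoved in the last pictures. The arm was clear of everything at hand-in.

**What I could not confirm:**
- I could not count all five gears in the pan, because the stand hides part of it.
- In the last pictures the arm partly covers the area in front of the gate, including the flux tin and impeller from above. I compared the bystanders by eye only and did not re-measure their positions.
- The top camera put the knob about 6 mm to the side of where the scene camera put it. It saw only a few of the knob's pixels past the arm, so I relied on the scene view and the arm's own position.

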